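# Stand the grey stoneware tile on edge and chock its foot

### The job

Tip the grey stoneware tile that lies propped on the wooden batten up onto its far edge, so that it leans upright and square against the two posts of the wooden stand, gently and without letting it drop back. Then slide the batten up against the tile's foot, lying straight along it, so that the foot is held close against the posts, and leave everything else on the counter where it is.

Things in the scene. Friction and masses are not known exactly. Their poses are not given: they have to be found in the camera images.
- stand: Wooden tile stand, fixed: board 18 mm thick, 220 mm wide (y), from x = -145 to +70 mm, with two posts that form a rest. Origin: on the counter, midway between the posts, below the line where their front faces meet the board top. x points level from the robot's side towards the posts, z up.
- rest_top (a point): Top of the rest, midway between the posts' front faces, 104 mm above the board. The posts, 22 mm wide at y = +42 and -42 mm, lean 8 degrees back (towards the stand's +x); a cross rail joins them behind.
- tile_center (a point): Centre of the loose grey stoneware tile, 150 x 130 x 10 mm, about 0.45 kg. Its x axis runs along the 150 mm length from the raised near edge to the low far edge (towards the posts), y along the width, z is the normal of its upper face. At the start it slopes at about 20 degrees, its far edge on the board 5 to 35 mm short of the posts, its near part over the batten.
- tile_near (a point): Middle of the lower side of the tile's raised near edge (75 mm from the centre along -x, 5 mm below it); axes as the tile. It starts about 69 mm above the counter and 31 mm beyond the batten's near side, with free space below it down to board or counter, so that fingers tilted some 45 degrees can reach under it.
- tile_foot (a point): Centre of the tile's far end face (the 130 x 10 mm face it is to stand on), 75 mm from the tile's centre along the tile's +x; axes as the tile.
- batten_center (a point): Centre of the loose wooden batten, 32 mm (x) x 180 mm long (y) x 28 mm high, about 0.13 kg, lying across the board under the tile, free to slide. When it touches the foot of a tile that stands against the posts, its centre is about 26 mm in front (-x) of the stand's origin.
- coupling: black plastic pipe coupling, a tube 58 mm across and 65 mm tall standing beside the stand; origin at its underside. Bystander.
- screwdriver: screwdriver lying beside the stand on the counter; a bystander.
- carton: white paper carton 75 x 75 x 150 mm standing on end; a bystander; origin at its underside.
- tray: clear plastic tray 190 x 130 x 50 mm; a bystander; origin at its underside.
- wrench: steel wrench lying on the counter; a bystander.
- mug: white mug 80 mm across, 95 mm tall; a bystander; origin at its underside.
- trap_pipe: white plastic pipe 40 mm across, 170 mm long, lying on the counter; a bystander.
Things that resemble listed ones, but are neither listed nor needed, are in the scene too. Leave any orange look-alike of the part that bears tile_center alone. Leave any blue look-alike of the part that bears batten_center alone.

How it is judged:
By the outcome, as a careful person would: the job done as asked, in the order asked, and still so for the second after the job is handed in, with the robot touching nothing.
It also fails if it takes over 51 s, if anything falls off the work surface, if the arm or the gripper's body presses on something with over 40 N, if the wrist force passes 120 N, or if a joint passes its speed limit or range.

### The arm

A 6-joint arm with a two-finger parallel gripper is mounted at the origin on the work surface. World frame = base frame: x ahead of the robot, y to its left, z up, the work surface at z = 0. Lengths are in m, angles in rad, forces in N, time in s.
With the tool pointing down it reaches from about 0.375 to 0.9 m from the base axis. Payload 3.1 kg.
Tool frame: the origin (TCP) lies at the very end of the fingers, on their centre line; the grasp point (between the pads) lies 19 mm behind it; z points along the fingers, y is the direction in which the jaws open and shut (so a half turn about z gives the same grasp; the last joint's range is limited). The gripper opens to 85 mm and grips with 20 to 120 N. Pads are 22 mm wide; open, the fingers measure 114 mm over their backs; the gripper's body (76 mm by 85 mm) begins 54 mm behind the grasp point. The pads swing forward as they close: fully open they stand 13 mm farther back than shut.
Start: joints at [-1.302, 0.527, 1.433, -0, 1.181, -0.178], TCP at [0.271, -0.563, 0.192] pointing down, gripper open.
Joint ranges: [-3.08, 3.08], [-0.75, 2.2], [0.22, 2.44], [-1.43, 4.57], [0, 2.65], [-2.85, 2.85]. Speed limits (rad/s): [2.79, 2.79, 3.14, 3.14, 3.14, 3.14].

### API

Orientations are given as a unit quaternion [x, y, z, w].
In Python, from station import manip gives the robot as it stands. The module is installed in compiled form; this text tells all that it offers.
- The arm moves only by the tool send_rows, never from a script. Its argument "commands" is a list of rows, each an object with "delta_pos": the shift along the world's x, y, z in cm, a list of three; "yaw": the turn about the world's z in rad. A call has 1 to 10 rows; each row shifts and turns the pose as measured when the row begins; what a row does not reach is not made up. A row lasts 1/8 s, in which the tool goes at most 62.5 mm and 10.7 degrees, less where a joint would pass 70% of its speed; a pose out of reach is approached as far as the arm can. A call is refused whole if a number of a shift passes 6.25 or a number of a turn 0.188, either way. A call with a gripper value outside its range is refused whole. "grip" is the closure, from -1 (fully open) to 1 (shut), set as the call begins (left out, the last holds). The fingers move at their own pace and stop on an object; "force" is the grip in N (left out, the last holds). Time passes only in rows, so rows that do not move let the fingers close. It gives the time, the measured TCP pose, the force and the opening at its end, in the units of the state.
- manip.sense(): the state, without advancing time (a new reading comes with each control period).
- manip.snapshot(name): name is "scene" or "top"; returns the picture (400x640x3 uint8, blue, green, red); there is no depth.
- manip.get_calibration(name): a dict with "fx", "fy", "cx", "cy" (pixels), "world_to_cam" (4x4, takes a point from world to camera coordinates). Camera axes: x right, y down, z forward; pixel columns grow to the right and rows downward; lengths in m; the calibration is good to about 2 mm. A picture is of the moment at which its call begins. get_calibration takes no time and is no camera call.
- manip.sign_off(): hands the job in, once; it reports no verdict.
The state is a dict: "t": time; "q": joint angles; "qd": joint speeds; "tau": joint torques, N m; "tcp_pos": TCP position; "tool_rot": TCP orientation; "force": force on the tool from outside, world axes, zero at the start; "ft_torque": the same for the moment, N m; "finger_gap": opening from 0.0 (shut) to 1.0 (fully open).
Only numpy, scipy, OpenCV 4.12 (cv2) and the standard library are available. Lean on these libraries where they do the work, as an engineer would, in place of code of your own. Each camera call takes 0.05 s, during which the arm holds its last target. There are 200 camera calls.

## Working session

There is one attempt and no reset: what is moved stays moved. The work goes in short steps, Python scripts to look and compute and a tool call to move; the robot and the scene stay as the last step left them, time stands still between calls to the robot, and variables do not carry over. Pictures are saved under pics/ and viewed, about 8 in all and at most 12, crops included, and the job is handed in when it is done.

Besides the shell and the picture viewer there is one more tool, called after "Emit:" in YAML: its name, and indented under it one key for each argument. send_rows: Moves the arm, as the interface text tells. Its arguments: {"type":"object","properties":{"commands":{"type":"array","items":{"type":"object","properties":{"delta_pos":{"type":"array","items":{"type":"number"}},"yaw":{"type":"number"}}}},"grip":{"type":"number"},"force":{"type":"number"}},"required":["commands"]}

```bash
mkdir -p pics
python3 - <<'E'
from station import manip
import cv2,numpy as np
s=manip.sense();print({k:np.round(v,3) for k,v in s.items()})
for n in("scene","top"):
    im=manip.snapshot(n);cv2.imwrite(f"pics/{n}0.png",im)
    c=manip.get_calibration(n);print(n,c["fx"],c["cx"],c["cy"],np.round(c["world_to_cam"],3).tolist())
E
```

```text
{'t': np.float64(0.0), 'q': array([-1.302,  0.528,  1.434,  0.   ,  1.181, -0.179]), 'qd': array([ 0.002, -0.001,  0.001, -0.001, -0.001, -0.   ]), 'tau': array([ 1.0000e-03, -4.4235e+01, -1.7803e+01, -0.0000e+00,  8.0000e-03,
        0.0000e+00]), 'tcp_pos': array([ 0.27 , -0.563,  0.191]), 'tool_rot': array([ 0.975,  0.222, -0.   , -0.001]), 'force': array([-0.858, -0.516,  0.402]), 'ft_torque': array([-0.005, -0.031,  0.016]), 'finger_gap': np.float64(0.999)}
scene 379.20545760972044 320.52645576817133 197.96409581566235 [[-0.233, 0.972, -0.006, 0.111], [0.678, 0.158, -0.718, -0.294], [-0.697, -0.172, -0.696, 1.432], [0.0, 0.0, 0.0, 1.0]]
top 396.41123556941835 322.08217346271545 197.7456858845587 [[-0.008, -1.0, 0.015, 0.006], [-0.986, 0.005, -0.167, 0.572], [0.167, -0.016, -0.986, 1.233], [0.0, 0.0, 0.0, 1.0]]
```

View pics/scene0.png

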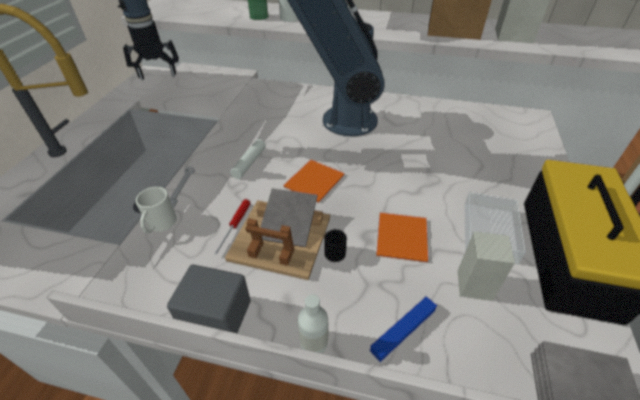

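View pics/top0.png

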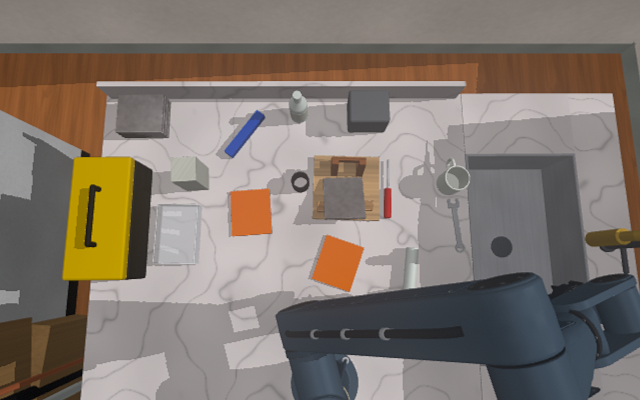

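The scene picture shows the grey tile on the stand at about (291,215), with the posts at (253,240) and (287,248). In the top picture the tile is at (344,197) and the posts are at (348,165).

Candidates, top-view pixels:
- Grey tile on the batten at (344,197). It fits: it is grey, sloped, and rests on the wood stand.
- Orange tiles at (250,212) and (337,263), a grey slab stack at (143,115), and a blue bar at (244,134). These are look-alikes, so I leave them alone.

Next I enlarge to confirm.

Run:
```python
import cv2,numpy as np
a=cv2.imread("pics/top0.png")[145:230,300:400];b=cv2.imread("pics/scene0.png")[180:280,220:340]
a=cv2.resize(a,None,fx=4,fy=4,interpolation=cv2.INTER_CUBIC);b=cv2.resize(b,None,fx=3.333,fy=3.333,interpolation=cv2.INTER_CUBIC)
o=np.zeros((400,800,3),np.uint8);o[:340,:400]=a;o[:333,400:]=b[:333,:400]
cv2.imwrite("pics/crop1.png",o)
```

```text
(no output)
```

View pics/crop1.png

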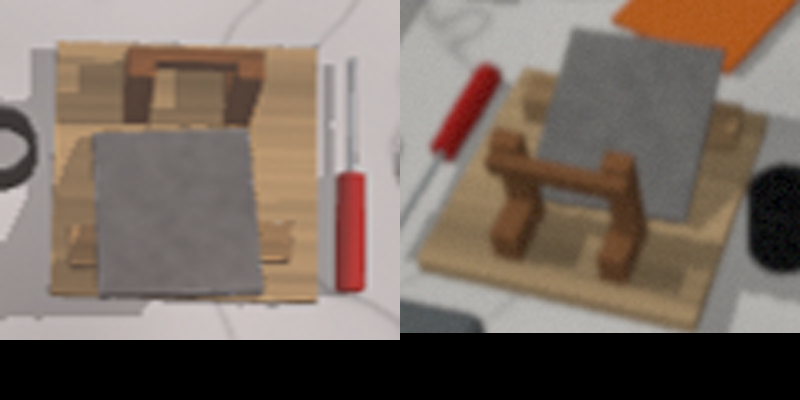

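The crop confirms it: the only grey tile on the wooden stand, resting on a batten that shows at crop (75,245) and (290,245), with brown posts at (138,95) and (245,95). Board corners in the crop are at about (55,42), (318,47), (318,300) and (50,295). Tile corners are at (94,135), (249,130), (262,292) and (97,295).

```bash
cat > h.py <<'E'
import numpy as np
from station import manip
def ray(n,u,v,z):
    c=manip.get_calibration(n);T=np.array(c["world_to_cam"]);R,t=T[:3,:3],T[:3,3]
    o=-R.T@t;d=R.T@np.array([(u-c["cx"])/c["fx"],(v-c["cy"])/c["fy"],1.])
    return o+d*(z-o[2])/d[2]
def proj(n,p):
    c=manip.get_calibration(n);T=np.array(c["world_to_cam"]);q=T[:3,:3]@p+T[:3,3]
    return np.array([c["fx"]*q[0]/q[2]+c["cx"],c["fy"]*q[1]/q[2]+c["cy"]])
E
python3 - <<'E'
from h import *
import cv2
np.set_printoptions(precision=4,suppress=True)
# sub-pixel fits of the hull of wood/grey regions
a=cv2.imread("pics/top0.png");b=cv2.imread("pics/scene0.png")
def P(u,v,z):return ray("top",300+u/4-.375,145+v/4-.375,z)
B=[P(*c,.018) for c in((55,42),(318,47),(318,300),(50,295))]
print("board FL FR NR NL",*B)
B=np.array(B)
print("sides",[np.linalg.norm(B[i]-B[(i+1)%4]) for i in range(4)])
d=(B[0]+B[1]-B[2]-B[3])[:2];yaw1=np.arctan2(d[1],d[0]);e=(B[0]+B[3]-B[1]-B[2])[:2];yaw2=np.arctan2(-e[0],e[1]);print("yaw",yaw1,yaw2)
T=[P(94,135,.027),P(249,130,.027),P(262,292,.078),P(97,295,.078)]
print("tile",*T,[np.linalg.norm(T[i]-T[(i+1)%4]) for i in range(4)])
def S(u,v,z):return ray("scene",220+(u-400)/3.333-.35,180+v/3.333-.35,z)
print("scene board FL(698,328) FR(420,267) NL(765,115)",S(698,328,.018),S(420,267,.018),S(765,115,.018))
print("scene tile NL NR FL",S(724,48,.078),S(572,30,.078),S(688,218,.027))
print("batten ends top z46", P(68,245,.046),P(292,243,.046), P(70,265,.046),P(292,262,.046))
s=manip.sense();from scipy.spatial.transform import Rotation as R;print(R.from_quat(s["tool_rot"]).as_matrix())
E
```

```text
board FL FR NR NL [0.7235 0.0297 0.018 ] [ 0.7182 -0.1923  0.018 ] [ 0.5037 -0.1853  0.018 ] [0.5092 0.0347 0.018 ]
sides [np.float64(0.22199894849157192), np.float64(0.2146777059045682), np.float64(0.22014114417879235), np.float64(0.2143086784415986)]
yaw -0.027941623643045498 -0.024322251234214692
tile [ 0.6412 -0.0023  0.027 ] [ 0.6448 -0.1311  0.027 ] [ 0.5035 -0.1319  0.078 ] [ 0.502  -0.0026  0.078 ] [np.float64(0.12878396142976237), np.float64(0.15022820841250725), np.float64(0.12934386566300926), np.float64(0.1482628583746876)]
scene board FL(698,328) FR(420,267) NL(765,115) [0.7276 0.0323 0.018 ] [ 0.7231 -0.1843  0.018 ] [0.5113 0.0334 0.018 ]
scene tile NL NR FL [ 0.5013 -0.0036  0.078 ] [ 0.5088 -0.1314  0.078 ] [0.639  0.0013 0.027 ]
batten ends top z46 [0.5464 0.0198 0.046 ] [ 0.547  -0.1613  0.046 ] [0.5301 0.0183 0.046 ] [ 0.5315 -0.1608  0.046 ]
[[ 0.9014  0.433  -0.0005]
 [ 0.433  -0.9014  0.0018]
 [ 0.0003 -0.0019 -1.    ]]
```

All sizes agree: board 221 x 214.5 mm and tile 129 x 149 mm. The stand's origin is at about (0.652,-0.079), yaw -0.026. The tile's near edge is at x≈0.50, with its middle at y≈-0.067, yaw about +0.02.

The tool stays vertical. So I'll straddle the tile with the jaws along x, push the raised edge with the near finger along its arc, and use the far finger as a catch.

Emit:
send_rows:
  commands:
    - {"delta_pos":[2.6,4.9,0],"yaw":0.11}
    - {"delta_pos":[2.6,4.9,0],"yaw":0.11}
    - {"delta_pos":[2.6,4.9,0],"yaw":0.11}
    - {"delta_pos":[2.6,4.9,0],"yaw":0.11}
    - {"delta_pos":[2.6,4.9,0],"yaw":0.11}
    - {"delta_pos":[2.6,4.9,0],"yaw":0.11}
    - {"delta_pos":[2.6,4.9,0],"yaw":0.11}
    - {"delta_pos":[2.6,4.9,0],"yaw":0.11}
    - {"delta_pos":[2.6,4.9,0],"yaw":0.11}
    - {"delta_pos":[2.6,4.9,0],"yaw":0.11}
  grip: -1

```text
t: 1.35
tcp_pos: [0.5331, -0.0604, 0.1877]
tool_rot: [0.706, 0.708, -0.001, -0.002]
force: [0.7, -0.4, -0.0]
finger_gap: 0.998
```

Emit:
send_rows:
  commands:
    - {"delta_pos":[-0.3,-1.0,-2.0],"yaw":-0.029}
    - {"delta_pos":[0,0,-4.0],"yaw":0}
    - {"delta_pos":[0,0,-3.0],"yaw":0}
    - {"delta_pos":[0,0,-1.5],"yaw":0}
    - {"delta_pos":[0,0,-1.0],"yaw":0}
    - {"delta_pos":[0,0,-0.8],"yaw":0}
    - {"delta_pos":[0,0,0],"yaw":0}

```text
t: 2.22
tcp_pos: [0.5332, -0.0651, 0.0618]
tool_rot: [0.712, 0.702, 0.001, -0.0]
force: [-1.3, -0.6, 0.5]
finger_gap: 0.999
```

```bash
cat > look.py <<'E'
import sys,cv2
from h import *
s=manip.sense();print(np.round(s["t"],2),np.round(s["tcp_pos"],4),np.round(s["force"],1),s["finger_gap"])
n=sys.argv[1];x0,x1,y0,y1=map(int,sys.argv[2:6]);f=800/(x1-x0)
im=manip.snapshot(n);cv2.imwrite(f"pics/{sys.argv[6]}_full.png",im)
cv2.imwrite(f"pics/{sys.argv[6]}.png",cv2.resize(im[y0:y1,x0:x1],None,fx=f,fy=f,interpolation=cv2.INTER_CUBIC))
E
python3 look.py scene 220 360 150 250 a1
```

```text
2.22 [ 0.5332 -0.0651  0.0618] [-1.3 -0.6  0.5] 0.9987940393189108
```

View pics/a1.png

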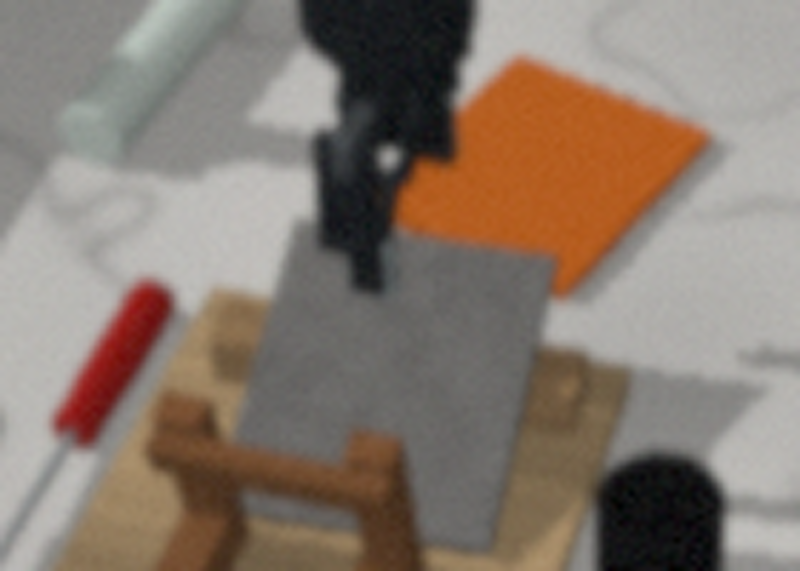

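The far finger hangs just above the tile at about crop (370,290), and the near one is beyond its raised edge. I lower the last bit and begin the push.

Emit:
send_rows:
  commands:
    - {"delta_pos":[-0.2,-0.5,-0.8],"yaw":-0.014}
    - {"delta_pos":[0,0,-0.6],"yaw":0}
    - {"delta_pos":[0,0,0],"yaw":0}
    - {"delta_pos":[0.4,0,0],"yaw":0}
    - {"delta_pos":[0.4,0,0],"yaw":0}
    - {"delta_pos":[0.4,0,0],"yaw":0}

```text
t: 3.02
tcp_pos: [0.5455, -0.0712, 0.0489]
tool_rot: [0.718, 0.696, 0.002, 0.002]
force: [0.4, 0.2, 0.3]
finger_gap: 1.001
```

Emit:
send_rows:
  commands:
    - {"delta_pos":[0.3,0,0],"yaw":0}
    - {"delta_pos":[0.3,0,0],"yaw":0}
    - {"delta_pos":[0.3,0,0],"yaw":0}

```text
t: 3.4
tcp_pos: [0.5556, -0.0712, 0.049]
tool_rot: [0.718, 0.696, 0.002, 0.002]
force: [-0.9, 0.6, 0.1]
finger_gap: 0.998
```

```bash
python3 -c "
from h import *
s=manip.sense();print(s['tcp_pos'],s['force'],s['ft_torque'])"
```

```text
[ 0.55563046 -0.0711677   0.04904407] [-0.9258041   0.59993286  0.13587072] [ 0.03844869 -0.04963554  0.02476396]
```

Emit:
send_rows:
  commands:
    - {"delta_pos":[0.3,0,0],"yaw":0}
    - {"delta_pos":[0.3,0,0],"yaw":0}

```text
t: 3.65
tcp_pos: [0.5619, -0.0711, 0.049]
tool_rot: [0.718, 0.696, 0.002, 0.002]
force: [-0.4, 0.1, 0.3]
finger_gap: 1.001
```

```bash
python3 look.py scene 220 360 150 250 a2
python3 - <<'E'
import cv2,numpy as np
a=cv2.imread("pics/a1_full.png").astype(int);b=cv2.imread("pics/a2_full.png").astype(int)
print(np.abs(a-b)[200:245,255:320].sum(2).mean())
E
```

```text
3.65 [ 0.5619 -0.0711  0.049 ] [-0.4  0.1  0.3] 1.000886683561652
14.692649572649573
```

View pics/a2.png

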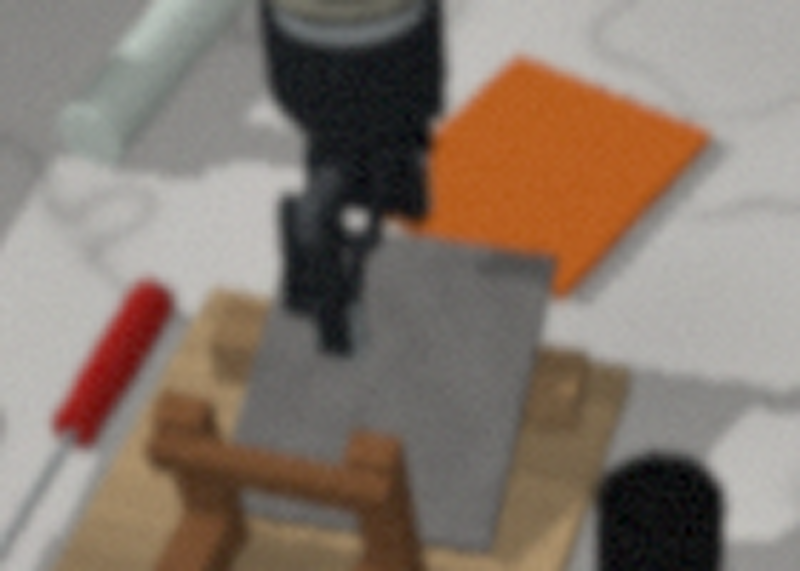

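```bash
python3 - <<'E'
from h import *
u,v=220+337/5.714,150+350/5.714
for z in(.05,.06,.07,.08):print(z,ray("scene",u,v,z))
for p in([.5619+.042,-.071,.062],[.5619+.057,-.071,.062],[.5619-.042,-.071,.062],[.5619,-.071,.049]):
    q=proj("scene",np.array(p));print(p,(q-[220,150])*5.714)
E
python3 look.py top 300 400 145 220 a3
```

```text
0.05 [ 0.56125394 -0.09440326  0.05      ]
0.06 [ 0.57025085 -0.09061533  0.06      ]
0.07 [ 0.57924776 -0.0868274   0.07      ]
0.08 [ 0.58824468 -0.08303948  0.08      ]
[0.6039, -0.071, 0.062] [354.95379614 406.26589077]
[0.6189, -0.071, 0.062] [344.77090254 430.4071344 ]
[0.5198999999999999, -0.071, 0.062] [408.18813213 280.05981168]
[0.5619, -0.071, 0.049] [384.22675516 360.59631129]
3.7 [ 0.5626 -0.0713  0.0491] [ 0.7 -0.3 -0.2] 1.001321874379832
```

View pics/a3.png

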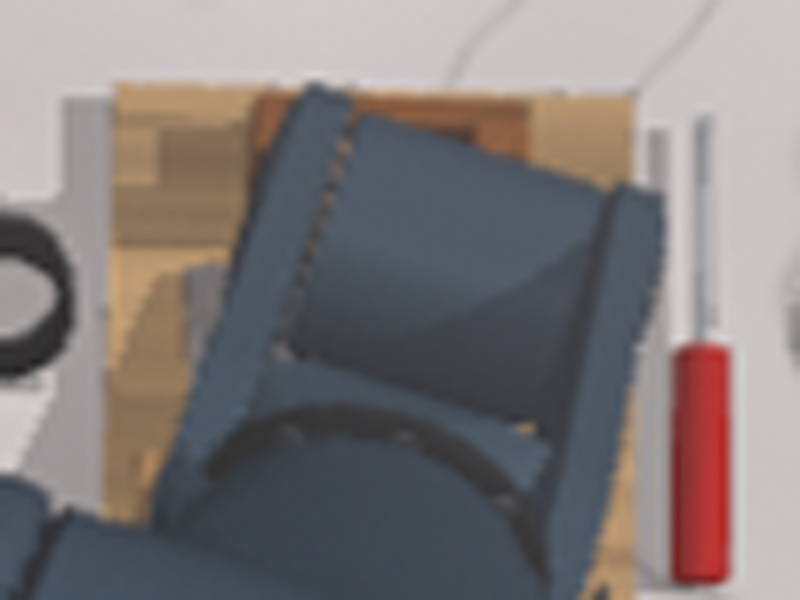

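Run:
```python
from h import *
for (u,v,y,t) in((337,352,-.071,(.5619,.049)),(368,291,-.065,(.5332,.0618))):
  for dy in (-.011,0,.011):
    zs=np.linspace(.03,.15,121);P=np.array([ray("scene",220+u/5.714,150+v/5.714,z) for z in zs]);i=np.argmin(abs(P[:,1]-(y+dy)));print(P[i],"rel",P[i][0]-t[0],P[i][2]-t[1])
for x in(.0,.02,.0425,.057):
  for z in(.0,.013,.026,.04):print(x,z,(proj("scene",np.array([.5619+x,-.071,.049+z]))-[220,150])*5.714)
```

```text
[ 0.5912379  -0.08189429  0.082     ] rel 0.029337897703883065 0.03299999999999996
[ 0.61727979 -0.07092526  0.111     ] rel 0.055379787088663424 0.061999999999999986
[ 0.64332168 -0.05995622  0.14      ] rel 0.08142167647344367 0.09100000000000001
[ 0.56105797 -0.07589577  0.093     ] rel 0.027857967698686092 0.03119999999999997
[ 0.58877529 -0.06500361  0.122     ] rel 0.055575289872210276 0.0602
[ 0.61553684 -0.05448703  0.15      ] rel 0.08233684231561278 0.08820000000000003
0.0 0.0 [384.22675516 360.59631129]
0.0 0.013 [382.34322118 341.33201156]
0.0 0.026 [380.4256257  321.71933961]
0.0 0.04 [378.32136022 300.19745514]
0.02 0.0 [371.5269472  391.03401445]
0.02 0.013 [369.50162996 371.77640137]
0.02 0.026 [367.43916944 352.16561344]
0.02 0.04 [365.17533547 330.64007756]
0.0425 0.0 [356.81147011 426.30268343]
0.0425 0.013 [354.61786911 407.06229468]
0.0425 0.026 [352.38338838 387.46334394]
0.0425 0.04 [349.9299829  365.94417294]
0.057 0.0 [347.07817059 449.63053863]
0.057 0.013 [344.77090254 430.4071344 ]
0.057 0.026 [342.4201839  410.82171405]
0.057 0.04 [339.83862582 389.31301478]
```

```bash
python3 - <<'E'
from h import *
t=np.array([.2705,-.563,.1915]);y=np.array([.433,-.901,0])
for z in(0,.013,.03,.05,.073):print(z,[proj("scene",t+a*y+[0,0,z]).round(0).tolist() for a in(-.057,-.0425,0,.0425,.057)])
E
python3 - <<'E'
import cv2
im=cv2.imread("pics/scene0.png")[0:100,90:220]
cv2.imwrite("pics/g0.png",cv2.resize(im,None,fx=5,fy=5,interpolation=cv2.INTER_CUBIC))
E
```

```text
0 [[182.0, 90.0], [177.0, 91.0], [163.0, 92.0], [149.0, 94.0], [144.0, 94.0]]
0.013 [[181.0, 86.0], [176.0, 87.0], [162.0, 88.0], [148.0, 90.0], [143.0, 90.0]]
0.03 [[179.0, 81.0], [174.0, 82.0], [160.0, 83.0], [146.0, 85.0], [141.0, 85.0]]
0.05 [[177.0, 75.0], [173.0, 76.0], [158.0, 77.0], [144.0, 79.0], [139.0, 79.0]]
0.073 [[175.0, 68.0], [171.0, 69.0], [156.0, 70.0], [142.0, 72.0], [137.0, 72.0]]
```

View pics/g0.png

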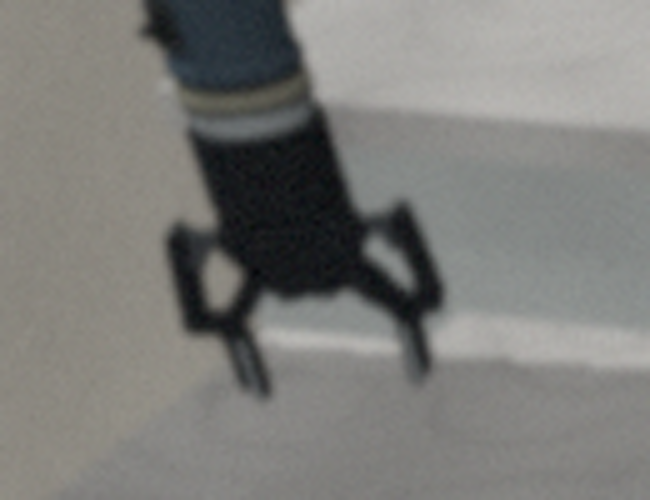

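The visible open fingertips are about 50 mm above the reported TCP, so the near finger passed over the tile without touching it. The tile is unmoved. I back off, go down, and find the true tip height by touching the tile lightly with the far finger.

Emit:
send_rows:
  commands:
    - {"delta_pos":[-1.7,0,0],"yaw":0}
    - {"delta_pos":[-1.7,0,0],"yaw":0}
    - {"delta_pos":[0,0,0],"yaw":0}
    - {"delta_pos":[0,0,-0.7],"yaw":0}
    - {"delta_pos":[0,0,-0.7],"yaw":0}
    - {"delta_pos":[0,0,-0.5],"yaw":0}
    - {"delta_pos":[0,0,0],"yaw":0}

```text
t: 4.62
tcp_pos: [0.5302, -0.0717, 0.0285]
tool_rot: [0.718, 0.697, 0.003, 0.004]
force: [-1.0, -0.2, -0.1]
finger_gap: 1.003
```

```bash
cat > tip.py <<'E'
from h import *
import cv2,sys
im=manip.snapshot("scene");cv2.imwrite("pics/t.png",im)
s=manip.sense();print(s["tcp_pos"],s["force"].round(1) if hasattr(s["force"],"round") else s["force"])
m=((im.max(2)<55)).astype(np.uint8);m[:,:255]=0;m[:,325:]=0;m[225:]=0;m[:120]=0
n,l,st,c=cv2.connectedComponentsWithStats(m)
k=1+np.argmax(st[1:,4]);ys,xs=np.nonzero(l==k)
for y in range(ys.max()-8,ys.max()+1):print(y,xs[ys==y].min(),xs[ys==y].max())
E
python3 tip.py
```

```text
[ 0.53032748 -0.07178579  0.02866408] [ 1.   1.6 -0.4]
200 275 284
201 277 284
202 280 284
203 280 284
204 281 284
205 281 284
206 281 284
207 281 284
208 284 284
```

Emit:
send_rows:
  commands:
    - {"delta_pos":[0,0,-0.3],"yaw":0}
    - {"delta_pos":[0,0,-0.2],"yaw":0}
    - {"delta_pos":[0,0,-0.2],"yaw":0}
    - {"delta_pos":[0,0,0],"yaw":0}

```text
t: 5.18
tcp_pos: [0.5307, -0.0719, 0.0214]
tool_rot: [0.717, 0.697, 0.003, 0.004]
force: [-0.1, -0.9, -0.9]
finger_gap: 1.003
```

```bash
python3 tip.py
python3 - <<'E'
from h import *
for x in(.0425,.057):
  for z in(.03,.04,.05,.06):print(x,z,proj("scene",np.array([.5303+x,-.0718,.0287+z])))
E
```

```text
[ 0.53077969 -0.07191434  0.02154417] [-0.2 -0.6 -0.5]
201 275 286
202 275 285
203 277 284
204 280 284
205 280 284
206 281 284
207 281 284
208 281 284
209 281 284
0.0425 0.03 [285.49502227 213.43314646]
0.0425 0.04 [285.22617853 210.81048736]
0.0425 0.05 [284.95355711 208.15097563]
0.0425 0.06 [284.6770778  205.45382903]
0.057 0.03 [283.84905532 217.33874759]
0.057 0.04 [283.56585685 214.71675441]
0.057 0.05 [283.27863793 212.05753792]
0.057 0.06 [282.98731234 209.3602998 ]
```

Emit:
send_rows:
  commands:
    - {"delta_pos":[0,0,-0.2],"yaw":0}
    - {"delta_pos":[0,0,-0.2],"yaw":0}
    - {"delta_pos":[0,0,-0.2],"yaw":0}
    - {"delta_pos":[0,0,-0.2],"yaw":0}
    - {"delta_pos":[0,0,-0.2],"yaw":0}

```text
t: 5.85
tcp_pos: [0.531, -0.072, 0.0111]
tool_rot: [0.717, 0.697, 0.003, 0.005]
force: [0.5, 1.2, -0.4]
finger_gap: 1.003
```

```bash
python3 tip.py
```

```text
[ 0.53079266 -0.07192748  0.01090736] [ 1.1 -0.4  0.7]
204 276 286
205 276 285
206 278 284
207 280 284
208 281 285
209 281 285
210 281 285
211 281 285
212 282 285
```

Emit:
send_rows:
  commands:
    - {"delta_pos":[0,0,-0.15],"yaw":0}
    - {"delta_pos":[0,0,-0.15],"yaw":0}
    - {"delta_pos":[0,0,-0.15],"yaw":0}
    - {"delta_pos":[0,0,-0.15],"yaw":0}

```text
t: 6.4
tcp_pos: [0.5309, -0.072, 0.0045]
tool_rot: [0.717, 0.697, 0.003, 0.004]
force: [-0.5, -0.4, 0.4]
finger_gap: 0.999
```

Emit:
send_rows:
  commands:
    - {"delta_pos":[0,0,-0.15],"yaw":0}
    - {"delta_pos":[0,0,-0.15],"yaw":0}

```text
t: 6.65
tcp_pos: [0.5309, -0.072, 0.0013]
tool_rot: [0.717, 0.697, 0.003, 0.005]
force: [-0.8, -0.5, -0.4]
finger_gap: 0.997
```

```bash
python3 tip.py
```

```text
[ 0.53080503 -0.0719336   0.00116284] [-0.3 -0.3 -0.6]
207 276 286
208 277 285
209 279 285
210 280 285
211 281 285
212 281 285
213 281 285
214 282 285
215 283 285
```

Emit:
send_rows:
  commands:
    - {"delta_pos":[0,0,-0.15],"yaw":0}
    - {"delta_pos":[0,0,-0.15],"yaw":0}

```text
t: 6.95
tcp_pos: [0.5314, -0.072, -0.0011]
tool_rot: [0.717, 0.697, 0.003, 0.005]
force: [-1.5, 1.8, 12.6]
finger_gap: 1.004
```

Emit:
send_rows:
  commands:
    - {"delta_pos":[0,0,-0.15],"yaw":0}
    - {"delta_pos":[0,0,-0.15],"yaw":0}

```text
t: 7.2
tcp_pos: [0.5337, -0.0721, -0.0013]
tool_rot: [0.717, 0.697, 0.005, 0.008]
force: [-1.3, 1.9, 10.2]
finger_gap: 1.0
```

Emit:
send_rows:
  commands:
    - {"delta_pos":[0,0,-0.15],"yaw":0}
    - {"delta_pos":[0,0,-0.1],"yaw":0}

```text
t: 7.45
tcp_pos: [0.5357, -0.0721, -0.0015]
tool_rot: [0.717, 0.697, 0.007, 0.01]
force: [-0.4, 0.9, 4.9]
finger_gap: 0.996
```

Contact at TCP z ≈ -0.001, so the open tip is about 54 mm above the reported TCP. I rise 5 mm and start the push.

Emit:
send_rows:
  commands:
    - {"delta_pos":[0,0,0.4],"yaw":0}
    - {"delta_pos":[0,0,0.2],"yaw":0}
    - {"delta_pos":[0.3,0,0],"yaw":0}
    - {"delta_pos":[0.3,0,0],"yaw":0}
    - {"delta_pos":[0.3,0,0],"yaw":0}

```text
t: 8.07
tcp_pos: [0.5441, -0.0719, 0.0043]
tool_rot: [0.717, 0.697, 0.006, 0.009]
force: [-0.7, 0.2, -0.5]
finger_gap: 1.0
```

Emit:
send_rows:
  commands:
    - {"delta_pos":[0.3,0,0],"yaw":0}
    - {"delta_pos":[0.3,0,0],"yaw":0}

```text
t: 8.32
tcp_pos: [0.5469, -0.0707, 0.0033]
tool_rot: [0.717, 0.697, 0.004, 0.005]
force: [-6.8, 1.5, 1.6]
finger_gap: 1.002
```

Emit:
send_rows:
  commands:
    - {"delta_pos":[0.3,0,0],"yaw":0}
    - {"delta_pos":[0.3,0,0],"yaw":0}

```text
t: 8.57
tcp_pos: [0.5467, -0.0688, 0.0022]
tool_rot: [0.717, 0.697, 0.0, -0.001]
force: [-5.7, 0.2, 1.4]
finger_gap: 0.999
```

```bash
cat > tile.py <<'E'
from h import *
import cv2
# grey tile region in scene: low saturation, mid value, in window
im=manip.snapshot("scene");cv2.imwrite("pics/t.png",im)
hsv=cv2.cvtColor(cv2.GaussianBlur(im,(3,3),0),cv2.COLOR_BGR2HSV)
m=((hsv[...,1]<45)&(hsv[...,2]>70)&(hsv[...,2]<140)).astype(np.uint8)
w=np.zeros_like(m);w[170:262,250:325]=m[170:262,250:325]
w=cv2.morphologyEx(w,cv2.MORPH_OPEN,np.ones((3,3)))
n,l,st,c=cv2.connectedComponentsWithStats(w);k=1+np.argmax(st[1:,4]);print(st[k],c[k])
p=max(cv2.findContours((l==k).astype(np.uint8),0,2)[0],key=cv2.contourArea)
print(cv2.approxPolyDP(cv2.convexHull(p),3,True)[:,0].tolist())
s=manip.sense();print(np.round(s["tcp_pos"],4),np.round(s["force"],1))
E
python3 tile.py
python3 - <<'E'
import cv2,numpy as np
exec(open("tile.py").read().replace('manip.snapshot("scene")','cv2.imread("pics/a1_full.png")').replace('cv2.imwrite("pics/t.png",im)','0'))
E
```

```text
[ 262  190   55   59 1530] [292.51830065 217.2620915 ]
[[273, 191], [315, 199], [303, 248], [262, 226]]
[ 0.5468 -0.0687  0.0022] [-5.2 -0.4  3.6]
[ 262  189   54   57 1874] [290.40554963 214.21824973]
[[272, 189], [315, 196], [305, 245], [294, 244], [262, 226]]
[ 0.5468 -0.0687  0.0022] [-5.2 -0.4  3.6]
```

Emit:
send_rows:
  commands:
    - {"delta_pos":[0.6,-0.1,0.1],"yaw":0}
    - {"delta_pos":[0.6,-0.1,0.1],"yaw":0}

```text
t: 8.88
tcp_pos: [0.5465, -0.0659, 0.002]
tool_rot: [0.717, 0.697, -0.006, -0.013]
force: [-8.3, 2.9, 0.1]
finger_gap: 0.995
```

```bash
python3 tile.py
```

```text
[ 262  191   55   58 1510] [292.99933775 217.54701987]
[[274, 191], [316, 200], [304, 248], [295, 247], [262, 226]]
[ 0.5466 -0.0657  0.002 ] [-8.2  3.7  0.3]
```

The foot has met the posts, with force about 8 N and no more motion. A purely horizontal push now jams on friction, so I follow the arc, mostly upward with an x preload.

Emit:
send_rows:
  commands:
    - {"delta_pos":[0.7,-0.2,0.5],"yaw":0}
    - {"delta_pos":[0.7,-0.2,0.6],"yaw":0}
    - {"delta_pos":[0.7,-0.2,0.6],"yaw":0}

```text
t: 9.3
tcp_pos: [0.5495, -0.0638, 0.0155]
tool_rot: [0.717, 0.696, -0.014, -0.032]
force: [-6.6, 3.1, 0.5]
finger_gap: 0.998
```

```bash
python3 tile.py
```

```text
[ 262  191   55   58 1548] [293.39534884 217.29651163]
[[269, 199], [293, 191], [315, 197], [304, 248], [295, 247], [262, 226]]
[ 0.5499 -0.0639  0.0161] [-8.6  3.7  2.3]
```

Emit:
send_rows:
  commands:
    - {"delta_pos":[0.6,-0.2,0.8],"yaw":0}
    - {"delta_pos":[0.6,-0.2,0.8],"yaw":0}
    - {"delta_pos":[0.6,-0.2,0.8],"yaw":0}

```text
t: 9.72
tcp_pos: [0.5598, -0.0656, 0.0388]
tool_rot: [0.717, 0.696, -0.018, -0.041]
force: [-4.2, 1.7, -0.2]
finger_gap: 1.0
```

```bash
python3 tile.py
```

```text
[ 261  188   53   61 1682] [291.79369798 215.40725327]
[[266, 198], [289, 188], [313, 194], [303, 248], [261, 226]]
[ 0.5608 -0.0659  0.0399] [-7.2  3.9  3.1]
```

Emit:
send_rows:
  commands:
    - {"delta_pos":[0.8,-0.2,0.8],"yaw":0}
    - {"delta_pos":[0.8,-0.2,0.8],"yaw":0}
    - {"delta_pos":[0.8,-0.2,0.8],"yaw":0}

```text
t: 10.15
tcp_pos: [0.5799, -0.0686, 0.0644]
tool_rot: [0.717, 0.695, -0.02, -0.046]
force: [-2.7, 0.6, 0.1]
finger_gap: 0.998
```

```bash
python3 tile.py
python3 - <<'E'
from h import *
for th in range(20,95,10):
    a=np.radians(th);ux=np.array([np.cos(.026),-np.sin(.026),0]);uy=np.array([.026,1,0]);o=np.array([.652,-.079,.018])
    L=o-ux*.010+uy*(.065+.008);R=o-ux*.01+uy*(-.065+.008)
    d=-np.cos(a)*ux*.15+np.array([0,0,.15*np.sin(a)])+.01*(np.sin(a)*ux+np.array([0,0,np.cos(a)]))
    print(th,proj("scene",L+d).round(1),proj("scene",R+d).round(1))
E
```

```text
[ 259  186   53   62 1723] [290.16598955 214.18514219]
[[284, 186], [310, 192], [303, 247], [296, 247], [259, 225], [261, 207]]
[ 0.5826 -0.0697  0.0657] [-2.   1.2  2.6]
20 [316.9 195.2] [271.6 187.1]
30 [315.5 192.1] [269.2 183.8]
40 [313.7 190.6] [266.2 182.1]
50 [311.5 190.7] [262.7 182. ]
60 [308.8 192.7] [258.9 183.8]
70 [305.8 196.7] [254.7 187.3]
80 [302.6 202.5] [250.3 192.8]
90 [299.2 210.2] [246.  200.1]
```

Emit:
send_rows:
  commands:
    - {"delta_pos":[0.9,-0.1,0.9],"yaw":0}
    - {"delta_pos":[1.0,-0.1,0.7],"yaw":0}
    - {"delta_pos":[1.0,-0.1,0.5],"yaw":0}

```text
t: 10.58
tcp_pos: [0.6155, -0.0738, 0.0885]
tool_rot: [0.717, 0.695, -0.018, -0.042]
force: [-1.1, 1.3, 0.1]
finger_gap: 0.997
```

```bash
python3 tile.py
```

```text
[ 258  189   51   60 1642] [288.31242387 214.56394641]
[[276, 189], [307, 196], [302, 248], [258, 223], [258, 215]]
[ 0.6182 -0.0745  0.0893] [ 0.9 -0.3  2.2]
```

Emit:
send_rows:
  commands:
    - {"delta_pos":[0.8,-0.05,0.3],"yaw":0}
    - {"delta_pos":[0.8,-0.05,0.2],"yaw":0}
    - {"delta_pos":[0.6,0,0],"yaw":0}
    - {"delta_pos":[0,0,0],"yaw":0}

```text
t: 11.12
tcp_pos: [0.6429, -0.0764, 0.0945]
tool_rot: [0.717, 0.695, -0.016, -0.038]
force: [-0.6, 0.6, -0.5]
finger_gap: 1.003
```

Emit:
send_rows:
  commands:
    - {"delta_pos":[0,0,0],"yaw":0}
    - {"delta_pos":[0,0,0],"yaw":0}
  grip: -0.8
  force: 20

```text
t: 11.38
tcp_pos: [0.6423, -0.0763, 0.0941]
tool_rot: [0.717, 0.695, -0.016, -0.039]
force: [-0.0, -0.4, -0.4]
finger_gap: 0.898
```

```bash
python3 tile.py
```

```text
[ 266  194   40   56 1374] [287.57860262 216.15720524]
[[272, 194], [305, 200], [302, 249], [266, 227]]
[ 0.6423 -0.0763  0.0941] [ 0.3 -0.4 -0.1]
```

Emit:
send_rows:
  commands:
    - {"delta_pos":[0,0,0],"yaw":0}
    - {"delta_pos":[0,0,0],"yaw":0}
  grip: -0.5

```text
t: 11.68
tcp_pos: [0.6422, -0.0763, 0.0941]
tool_rot: [0.717, 0.695, -0.016, -0.039]
force: [-1.2, 0.6, -0.0]
finger_gap: 0.754
```

Emit:
send_rows:
  commands:
    - {"delta_pos":[0,0,0],"yaw":0}
    - {"delta_pos":[0,0,0],"yaw":0}
  grip: -0.2

```text
t: 11.92
tcp_pos: [0.6423, -0.0763, 0.0941]
tool_rot: [0.717, 0.695, -0.016, -0.039]
force: [0.7, 0.5, -0.5]
finger_gap: 0.601
```

Emit:
send_rows:
  commands:
    - {"delta_pos":[0,0,0],"yaw":0}
    - {"delta_pos":[0,0,0],"yaw":0}
  grip: 0.1

```text
t: 12.18
tcp_pos: [0.6425, -0.0763, 0.0941]
tool_rot: [0.717, 0.695, -0.016, -0.039]
force: [-0.2, -0.6, -0.1]
finger_gap: 0.448
```

```bash
python3 tile.py
```

```text
[ 257  200   47   50 1096] [286.1669708  219.87682482]
[[273, 200], [302, 206], [302, 249], [259, 224], [257, 217]]
[ 0.6426 -0.0764  0.0941] [-0.5  0.7 -0.4]
```

Emit:
send_rows:
  commands:
    - {"delta_pos":[0,0,0],"yaw":0}
    - {"delta_pos":[0,0,0],"yaw":0}
  grip: 0.3

```text
t: 12.48
tcp_pos: [0.6426, -0.0764, 0.0941]
tool_rot: [0.717, 0.695, -0.016, -0.038]
force: [0.1, 1.0, -0.5]
finger_gap: 0.351
```

Emit:
send_rows:
  commands:
    - {"delta_pos":[0,0,0],"yaw":0}
    - {"delta_pos":[0,0,0],"yaw":0}
  grip: 0.5

```text
t: 12.72
tcp_pos: [0.6427, -0.0764, 0.0942]
tool_rot: [0.717, 0.695, -0.016, -0.038]
force: [0.4, 0.5, -0.4]
finger_gap: 0.247
```

```bash
python3 tile.py;  python3 look.py scene 230 350 140 265 b1
```

```text
[ 250  201   53   49 1063] [284.11476952 220.45813735]
[[250, 210], [274, 201], [301, 207], [302, 249], [260, 225]]
[ 0.6426 -0.0764  0.0941] [-0.   0.4 -0. ]
12.78 [ 0.6426 -0.0764  0.0941] [-0.   0.4 -0. ] 0.24958633124365798
```

```bash
python3 -c "
import cv2;im=cv2.imread('pics/b1.png');cv2.imwrite('pics/b1s.png',cv2.resize(im,(576,600)))"
```

```text
(no output)
```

View pics/b1s.png

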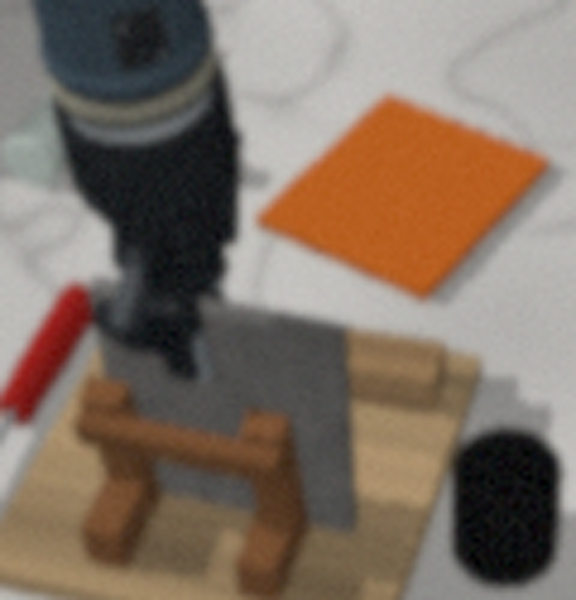

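The tile stands nearly upright at crop (230,400), with one finger in front of it between the posts. The batten lies behind it at about (395,365). I narrow the gap so the jaws catch it, then ease it back onto the posts.

Emit:
send_rows:
  commands:
    - {"delta_pos":[0,0,0],"yaw":0}
    - {"delta_pos":[0,0,0],"yaw":0}
  grip: 0.64

```text
t: 13.08
tcp_pos: [0.6426, -0.0763, 0.0941]
tool_rot: [0.717, 0.695, -0.016, -0.039]
force: [-0.7, -0.3, -0.0]
finger_gap: 0.184
```

Emit:
send_rows:
  commands:
    - {"delta_pos":[0.3,0,0],"yaw":0}
    - {"delta_pos":[0.3,0,0],"yaw":0}
    - {"delta_pos":[0.3,0,0],"yaw":0}
    - {"delta_pos":[0.3,0,0],"yaw":0}

```text
t: 13.58
tcp_pos: [0.6556, -0.0764, 0.0941]
tool_rot: [0.717, 0.695, -0.016, -0.038]
force: [0.2, 0.1, -0.2]
finger_gap: 0.178
```

```bash
python3 tile.py
```

```text
[258 207  45  43 692] [285.07803468 223.94797688]
[[258, 219], [272, 207], [296, 213], [302, 249], [260, 225]]
[ 0.6562 -0.0764  0.0942] [ 1.1 -1.2 -0.5]
```

Emit:
send_rows:
  commands:
    - {"delta_pos":[0.25,0,0],"yaw":0}
    - {"delta_pos":[0.25,0,0],"yaw":0}
    - {"delta_pos":[0.2,0,0],"yaw":0}

```text
t: 14.0
tcp_pos: [0.6599, -0.0764, 0.094]
tool_rot: [0.717, 0.695, -0.019, -0.041]
force: [-6.0, -0.3, 5.1]
finger_gap: 0.176
```

Emit:
send_rows:
  commands:
    - {"delta_pos":[0.2,0,0],"yaw":0}
    - {"delta_pos":[0.2,0,0],"yaw":0}

```text
t: 14.25
tcp_pos: [0.6595, -0.0764, 0.094]
tool_rot: [0.717, 0.695, -0.022, -0.045]
force: [-4.6, -0.6, 2.9]
finger_gap: 0.18
```

```bash
python3 tile.py
```

```text
[269 208  34  42 497] [287.82696177 225.49094567]
[[271, 208], [298, 216], [302, 249], [269, 227]]
[ 0.6595 -0.0764  0.094 ] [-5.4 -1.2  3.8]
```

Emit:
send_rows:
  commands:
    - {"delta_pos":[0,0,0],"yaw":0}
    - {"delta_pos":[0,0,0],"yaw":0}
  grip: 0.3

```text
t: 14.55
tcp_pos: [0.661, -0.0764, 0.094]
tool_rot: [0.717, 0.695, -0.021, -0.044]
force: [-0.2, 0.2, 0.3]
finger_gap: 0.348
```

```bash
python3 tile.py; python3 look.py scene 230 350 160 250 b2
```

```text
[267 208  36  42 499] [286.31062124 225.01803607]
[[270, 208], [297, 215], [302, 249], [268, 227]]
[ 0.661  -0.0765  0.094 ] [ 0.3 -0.3  0.2]
14.6 [ 0.661  -0.0765  0.094 ] [ 0.3 -0.3  0.2] 0.3492442011310383
```

View pics/b2.png

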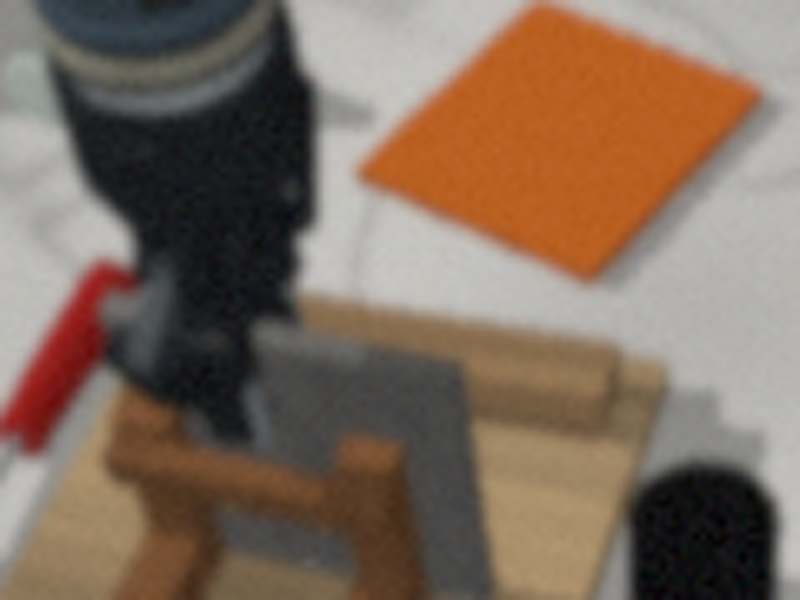

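The tile leans on its own against the posts with the force at zero. The batten lies clear in front, from about crop (300,310) to (615,390). I lift out and turn the jaws along the batten.

Emit:
send_rows:
  commands:
    - {"delta_pos":[0.1,0,0.6],"yaw":0}
    - {"delta_pos":[0.1,0,1.0],"yaw":0}
    - {"delta_pos":[0.1,0,1.5],"yaw":0}
    - {"delta_pos":[0,0,2.0],"yaw":0}
    - {"delta_pos":[0,0,3.0],"yaw":0}
    - {"delta_pos":[0,0,3.0],"yaw":0}

```text
t: 15.4
tcp_pos: [0.6639, -0.0761, 0.2102]
tool_rot: [0.717, 0.695, -0.021, -0.044]
force: [-0.1, -0.5, -0.2]
finger_gap: 0.347
```

```bash
python3 tile.py
```

```text
[250 205  49  24 484] [267.90909091 214.7231405 ]
[[250, 205], [296, 214], [298, 218], [267, 227], [250, 216]]
[ 0.6667 -0.0767  0.2154] [ 1.3 -0.1  3.6]
```

Emit:
send_rows:
  commands:
    - {"delta_pos":[-2.2,0.05,0],"yaw":-0.1745}
    - {"delta_pos":[-2.2,0.05,0],"yaw":-0.1745}
    - {"delta_pos":[-2.2,0.05,0],"yaw":-0.1745}
    - {"delta_pos":[-2.2,0.05,0],"yaw":-0.1745}
    - {"delta_pos":[-2.2,0.05,0],"yaw":-0.1745}
    - {"delta_pos":[-2.2,0.05,0],"yaw":-0.1745}
    - {"delta_pos":[-2.2,0.05,0],"yaw":-0.1745}
    - {"delta_pos":[-2.2,0.05,0],"yaw":-0.1745}
    - {"delta_pos":[-2.0,0.05,0],"yaw":-0.1745}
    - {"delta_pos":[0,0,0],"yaw":0}
  grip: -1

```text
t: 16.7
tcp_pos: [0.4702, -0.0735, 0.228]
tool_rot: [0.999, -0.04, 0.02, -0.032]
force: [0.2, 0.3, 0.4]
finger_gap: 0.997
```

```bash
python3 -c "
from h import *
from scipy.spatial.transform import Rotation as R
s=manip.sense();print(s['tcp_pos'],s['q']);print(R.from_quat(s['tool_rot']).as_matrix().round(3))"; python3 look.py scene 230 350 160 250 c1
```

```text
[ 0.47022186 -0.07345585  0.22804551] [-0.44465398  0.2648127   1.7742636   0.08378546  1.09152525  1.16701721]
[[ 0.996 -0.078  0.043]
 [-0.08  -0.995  0.062]
 [ 0.038 -0.065 -0.997]]
16.7 [ 0.4702 -0.0735  0.228 ] [0.2 0.3 0.4] 0.9972341502833014
```

View pics/c1.png

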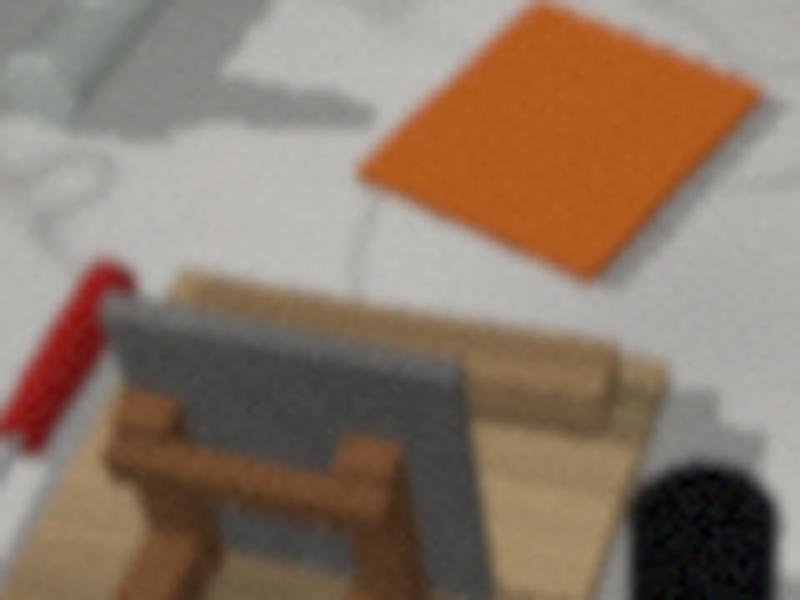

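Run:
```python
from h import *
def S(u,v,z):return ray("scene",230+u/6.667,160+v/6.667,z).round(4)
print("batten NL top",S(618,345,.046),"FL top",S(606,385,.046),"NR top?",S(183,273,.046),S(183,273,.018),"board NL",S(664,362,.018))
print("tile top NL/far edge",S(465,362,.168),S(105,305,.168))
for th in (90,94,98,100):
    a=np.radians(th);ux=np.array([1,-.026,0]);uy=np.array([.026,1,0]);o=np.array([.652,-.079,.018])
    for s in(.073,-.057):
        p=o-ux*.001+uy*s;d=-np.cos(a)*ux*.15+np.array([0,0,.15*np.sin(a)]);print(th,s,(proj("scene",p+d)-[230,160])*6.667,(proj("scene",p)-[230,160])*6.667)
```

```text
batten NL top [0.5325 0.0199 0.046 ] FL top [0.5552 0.0203 0.046 ] NR top? [ 0.5333 -0.1668  0.046 ] [ 0.5072 -0.1801  0.018 ] board NL [0.5116 0.0347 0.018 ]
tile top NL/far edge [ 0.6659 -0.0013  0.168 ] [ 0.668  -0.1296  0.168 ]
90 0.073 [462.17044743 332.80249857] [479.97817285 606.27790555]
90 -0.057 [107.5591423 265.4996646] [162.30310103 539.24910359]
94 0.073 [453.0139101 355.0961706] [479.97817285 606.27790555]
94 -0.057 [ 95.83700614 286.63109778] [162.30310103 539.24910359]
98 0.073 [443.8617221  379.13738832] [479.97817285 606.27790555]
98 -0.057 [ 84.30170384 309.48527251] [162.30310103 539.24910359]
100 0.073 [439.30698239 391.77471462] [479.97817285 606.27790555]
100 -0.057 [ 78.63009035 321.52219363] [162.30310103 539.24910359]
```

Emit:
send_rows:
  commands:
    - {"delta_pos":[0,0,-6.0],"yaw":0.052}
    - {"delta_pos":[0,0,-6.0],"yaw":0}
    - {"delta_pos":[0,0,-4.0],"yaw":0}
    - {"delta_pos":[0,0,-3.0],"yaw":0}
    - {"delta_pos":[0,0,-2.0],"yaw":0}

```text
t: 17.38
tcp_pos: [0.4862, -0.0794, 0.0165]
tool_rot: [0.999, -0.004, 0.032, -0.027]
force: [0.4, 0.5, 0.0]
finger_gap: 1.0
```

Emit:
send_rows:
  commands:
    - {"delta_pos":[0,0.6,-1.5],"yaw":0}
    - {"delta_pos":[0,0,-1.2],"yaw":0}
    - {"delta_pos":[0,0,-0.8],"yaw":0}
    - {"delta_pos":[0,0,-0.3],"yaw":0}
    - {"delta_pos":[0,0,0],"yaw":0}

```text
t: 18.0
tcp_pos: [0.4922, -0.0756, -0.0251]
tool_rot: [0.999, -0.001, 0.035, -0.026]
force: [0.1, 0.3, -0.3]
finger_gap: 1.001
```

```bash
cat > st.py <<'E'
from h import *
from scipy.spatial.transform import Rotation as R
s=manip.sense();print(s['t'],s['tcp_pos'],s['force'],s['ft_torque']);M=R.from_quat(s['tool_rot']).as_matrix();print(M.round(3).tolist())
p=np.array(s['tcp_pos'])-.054*M[:,2];print('tip centre',p,[(p+a*M[:,1]).round(4).tolist() for a in(-.05,.05)])
E
python3 st.py
```

```text
18.0 [ 0.49219352 -0.07559292 -0.02505873] [ 0.05688838  0.2600577  -0.32512653] [-0.00090083  0.04009136  0.00816902]
[[0.998, 0.0, 0.069], [-0.003, -0.999, 0.051], [0.069, -0.051, -0.996]]
tip centre [ 0.4884589  -0.07835174  0.02874129] [[0.4885, -0.0284, 0.0313], [0.4885, -0.1283, 0.0262]]
```

Emit:
send_rows:
  commands:
    - {"delta_pos":[0.8,0.2,0],"yaw":-0.026}
    - {"delta_pos":[0.8,0,0],"yaw":0}
    - {"delta_pos":[0.8,0,0],"yaw":0}
    - {"delta_pos":[0.6,0,0],"yaw":0}
    - {"delta_pos":[0.6,0,0],"yaw":0}
    - {"delta_pos":[0.6,0,0],"yaw":0}
    - {"delta_pos":[0.6,0,0],"yaw":0}

```text
t: 18.88
tcp_pos: [0.5415, -0.0736, -0.0235]
tool_rot: [0.999, -0.013, 0.034, -0.025]
force: [-1.6, 0.1, 1.5]
finger_gap: 0.998
```

```bash
python3 st.py
```

```text
18.875 [ 0.54153913 -0.07356523 -0.02354356] [-1.59151989  0.14401295  1.50144134] [-0.03951765  0.19538805  0.02676238]
[[0.997, -0.025, 0.069], [-0.029, -0.998, 0.05], [0.068, -0.051, -0.996]]
tip centre [ 0.53779023 -0.0762428   0.03025957] [[0.539, -0.0263, 0.0328], [0.5365, -0.1262, 0.0277]]
```

Emit:
send_rows:
  commands:
    - {"delta_pos":[0.7,-0.02,0],"yaw":0}
    - {"delta_pos":[0.7,-0.02,0],"yaw":0}
    - {"delta_pos":[0.7,-0.02,0],"yaw":0}
    - {"delta_pos":[0.7,-0.02,0],"yaw":0}
    - {"delta_pos":[0.7,-0.02,0],"yaw":0}

```text
t: 19.5
tcp_pos: [0.5782, -0.0743, -0.0236]
tool_rot: [0.999, -0.013, 0.034, -0.026]
force: [-0.5, 0.4, 1.1]
finger_gap: 1.001
```

```bash
python3 st.py; python3 look.py scene 230 350 160 250 d1
```

```text
19.5 [ 0.57823035 -0.07430802 -0.02361803] [-0.50522902  0.4498378   1.11875295] [-3.70070951e-05  2.57304627e-01 -2.91560576e-02]
[[0.997, -0.025, 0.068], [-0.028, -0.998, 0.05], [0.067, -0.052, -0.996]]
tip centre [ 0.57455668 -0.07701598  0.03018877] [[0.5758, -0.0271, 0.0328], [0.5733, -0.1269, 0.0276]]
19.5 [ 0.5782 -0.0743 -0.0236] [-0.5  0.4  1.1] 1.0006207759730907
```

View pics/d1.png

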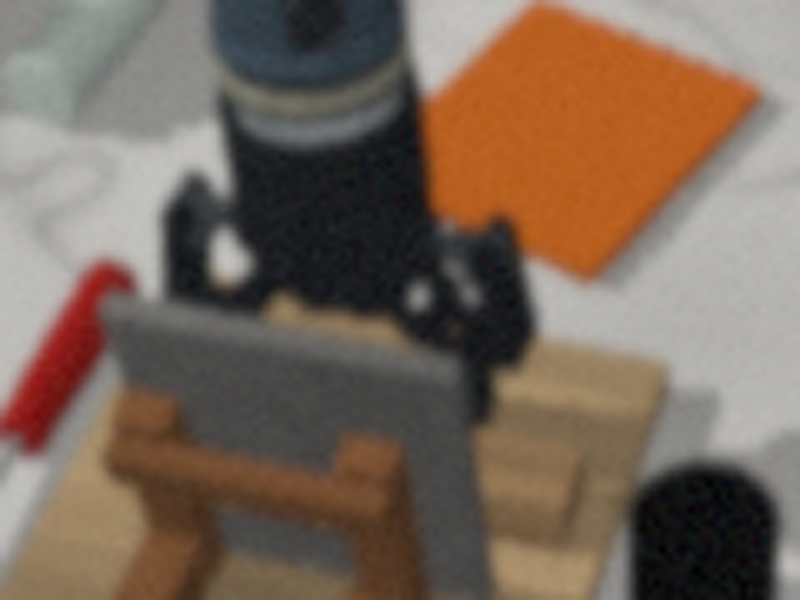

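The batten moves with the fingers, its left end at about (575,480), and the tile stays up. I go on to the foot, slower.

Emit:
send_rows:
  commands:
    - {"delta_pos":[0.5,-0.02,0],"yaw":0}
    - {"delta_pos":[0.5,-0.02,0],"yaw":0}
    - {"delta_pos":[0.4,0,0],"yaw":0}
    - {"delta_pos":[0.3,0,0],"yaw":0}

```text
t: 20.05
tcp_pos: [0.5976, -0.0751, -0.0236]
tool_rot: [0.999, -0.013, 0.035, -0.025]
force: [-2.1, -0.5, 0.9]
finger_gap: 0.998
```

Emit:
send_rows:
  commands:
    - {"delta_pos":[0.3,0,0],"yaw":0}
    - {"delta_pos":[0.3,0,0],"yaw":0}

```text
t: 20.3
tcp_pos: [0.5999, -0.0745, -0.024]
tool_rot: [0.999, -0.013, 0.03, -0.026]
force: [-10.6, -3.0, 7.0]
finger_gap: 1.002
```

```bash
python3 st.py
python3 - <<'E'
from h import *
print(ray("scene",230+578/6.667,160+445/6.667,.046))
E
```

```text
20.3 [ 0.59991322 -0.07446601 -0.02400585] [-10.59771363  -3.04125153   7.01650708] [-0.6188341   1.46571092 -0.27276248]
[[0.998, -0.025, 0.062], [-0.028, -0.998, 0.051], [0.06, -0.053, -0.997]]
tip centre [ 0.5965913  -0.07724236  0.02982032] [[0.5978, -0.0273, 0.0325], [0.5953, -0.1272, 0.0272]]
[0.58871076 0.0170921  0.046     ]
```

Emit:
send_rows:
  commands:
    - {"delta_pos":[0.45,0,0],"yaw":0}
    - {"delta_pos":[0.3,0,0],"yaw":0}

```text
t: 20.55
tcp_pos: [0.5989, -0.0736, -0.0248]
tool_rot: [0.999, -0.013, 0.022, -0.028]
force: [-5.7, -2.5, 4.1]
finger_gap: 1.003
```

```bash
python3 st.py
```

```text
20.55 [ 0.59889904 -0.07357283 -0.02483609] [-5.65356433 -2.46512734  4.13081867] [-0.36731006  0.9152622  -0.14814634]
[[0.999, -0.026, 0.045], [-0.028, -0.998, 0.055], [0.043, -0.056, -0.997]]
tip centre [ 0.59648331 -0.07654336  0.029028  ] [[0.5978, -0.0266, 0.0318], [0.5952, -0.1264, 0.0262]]
```

Firm stop at the foot. I back away level, rise, and check.

Emit:
send_rows:
  commands:
    - {"delta_pos":[-0.6,0,0],"yaw":0}
    - {"delta_pos":[-1.0,0,0],"yaw":0}
    - {"delta_pos":[-2.0,0,0],"yaw":0}
    - {"delta_pos":[-3.0,0,0.5],"yaw":0}
    - {"delta_pos":[-3.0,0,2.0],"yaw":0}
    - {"delta_pos":[-2.0,0,5.0],"yaw":0}
    - {"delta_pos":[-0.5,0,6.0],"yaw":0}
    - {"delta_pos":[0,0,6.0],"yaw":0}
    - {"delta_pos":[0,0,4.0],"yaw":0}
    - {"delta_pos":[0,0,0],"yaw":0}

```text
t: 21.8
tcp_pos: [0.4752, -0.0741, 0.2173]
tool_rot: [0.999, -0.014, 0.028, -0.026]
force: [0.6, 0.2, -0.4]
finger_gap: 1.0
```

```bash
python3 look.py scene 230 350 160 250 e1
python3 - <<'E'
import cv2,numpy as np
from h import *
t=manip.snapshot("top");cv2.imwrite("pics/top_e.png",t)
a=cv2.imread("pics/e1.png");b=cv2.resize(t[145:230,300:400],(500,425),interpolation=cv2.INTER_CUBIC)
a=cv2.resize(a[230:],(600,int(370*.75)));o=np.zeros((600,800,3),np.uint8)
e=cv2.imread("pics/e1_full.png")[185:260,235:335];o[:375,:500]=cv2.resize(e,(500,375),interpolation=cv2.INTER_CUBIC)
o[378:600,:261]=cv2.resize(b,(261,222));o[378:600,270:625]=cv2.resize(t,(355,222))
cv2.imwrite("pics/e.png",o)
E
```

```text
21.8 [ 0.4752 -0.0741  0.2173] [ 0.6  0.2 -0.4] 1.000014822633337
```

View pics/e.png

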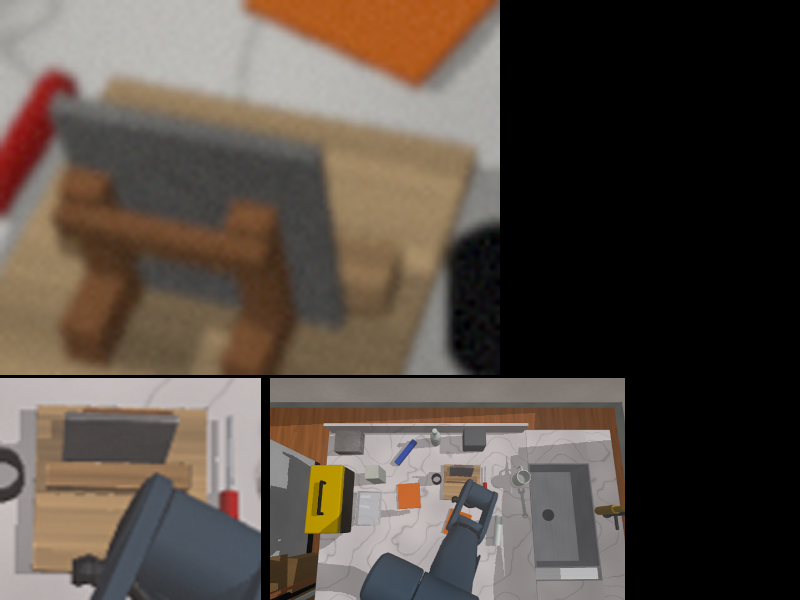

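This shows the tile upright against both posts, its top edge from (55,105) to (320,150). The batten lies along its foot, left end at (375,275), and the bystanders are where they were. Now a numeric check of squareness in the top view.

Run:
```python
import cv2
from h import *
t=cv2.GaussianBlur(cv2.imread("pics/top_e.png"),(3,3),0);hsv=cv2.cvtColor(t,cv2.COLOR_BGR2HSV).astype(int)
for u in range(318,374,5):
    print(u,' '.join(f"{hsv[v,u,2]}/{hsv[v,u,1]}" for v in range(152,194)))
def r(u,v,z):return ray("top",u,v,z).round(4)
```

```text
318 192/11 191/9 189/19 182/50 175/85 171/97 164/96 152/94 148/93 152/94 154/94 151/95 148/93 148/93 152/94 150/93 141/94 134/91 131/90 129/89 131/90 133/88 132/89 131/90 135/94 147/102 160/108 163/108 158/108 151/106 148/107 150/107 155/109 148/107 122/96 111/90 132/93 161/97 176/100 179/100 181/100 179/100
323 193/11 193/9 190/19 182/52 175/86 171/97 165/96 154/93 141/90 129/87 122/86 119/84 116/81 114/81 114/78 116/79 119/81 121/82 118/80 115/78 115/78 114/76 112/73 111/74 119/84 142/102 157/109 157/109 151/108 145/107 143/107 146/107 152/109 144/108 114/96 100/87 125/92 158/97 173/99 178/99 180/99 179/100
328 194/11 194/11 192/16 184/42 172/77 150/82 124/47 113/18 107/12 90/14 76/17 74/17 74/17 75/20 75/17 75/14 76/17 76/17 76/20 76/20 76/20 76/20 75/17 73/14 90/48 132/95 158/110 159/111 152/109 145/107 141/107 144/108 150/109 145/107 120/100 105/90 125/92 152/97 169/98 177/99 179/100 179/100
333 194/11 194/9 190/13 174/38 151/83 130/96 118/52 113/16 106/12 89/17 76/20 74/17 74/17 75/20 76/20 76/20 76/17 76/20 75/17 75/20 75/20 75/20 75/20 73/14 91/50 133/96 158/111 158/111 153/1
[... 1712 characters left out ...]
140/102 149/110 152/111 148/109 125/82 94/19 89/37 91/50 93/49 94/49 95/51 95/48 94/49 92/50 87/44 84/42
368 191/12 190/11 190/9 187/15 179/41 174/79 167/93 156/77 150/56 145/49 136/64 133/81 138/89 141/92 142/92 146/94 150/95 154/96 157/96 157/96 156/96 159/98 165/99 168/100 161/98 150/100 146/105 148/109 150/110 151/111 147/109 141/109 142/110 147/111 137/104 105/66 82/12 88/46 92/50 93/49 94/49 95/51
373 189/9 189/9 190/9 188/11 181/31 175/70 170/95 166/98 161/97 157/96 155/95 152/94 149/94 146/94 144/94 145/95 148/95 152/96 156/95 157/96 156/96 158/97 165/99 168/99 166/98 161/98 154/99 150/99 150/99 152/99 155/99 157/99 155/97 154/98 157/99 165/100 171/100 156/87 115/44 90/23 91/50 93/52
```

Run:
```python
from h import *
o=np.array([.652,-.079]);ux=np.array([.99966,-.026])
for n,u,v,z in(("tile/batten",328,176.6,.046),("tile/batten",358,177.5,.046),("batten near top edge",320,185.6,.046),("batten near",348,186.4,.046),("tile top near",328,160.9,.167),("tile top near",363,162.3,.167)):
    p=ray("top",u,v,z);print(n,p.round(4),"stand x",((p[:2]-o)@ux).round(4))
```

```text
tile/batten [ 0.6429 -0.0179  0.046 ] stand x -0.0107
tile/batten [ 0.6394 -0.116   0.046 ] stand x -0.0116
batten near top edge [0.613  0.0084 0.046 ] stand x -0.0412
batten near [ 0.6099 -0.0827  0.046 ] stand x -0.042
tile top near [ 0.6635 -0.0145  0.167 ] stand x 0.0098
tile top near [ 0.6588 -0.1187  0.167 ] stand x 0.0078
```

The batten's centre is at stand x ≈ -26 mm, exactly the given touching value. It is square within about 0.01 rad, and the tile leans by roughly the posts' 8°. I hand in.

```bash
python3 -c "
from station import manip
print(manip.sign_off())"
```

```text
the job is handed in; nothing more can be done
None
```

The tile now stands on its far edge, leaning against both posts, and the batten lies tight along its foot. I handed the job in at about 22 s of the 51 s allowed.

**How it went:** I pushed the tile's raised edge along its arc with one finger. I then closed the jaws around the top to catch it, eased it back onto the posts and slid the batten up with both fingers.

**Last checks, from the top view:**

| Check | Measured | Expected |
|---|---|---|
| Batten centre in front of the stand's origin | about 26 mm | about 26 mm |
| Batten angle to the stand | within about 0.01 rad | straight |
| Tile's top near edge beyond the stand's origin | 8 to 10 mm | about 11 mm at the posts' 8° lean |
| Tile top, difference side to side | 2 mm | square |

In the final picture the bystanders looked unmoved, and the arm was clear with no force on it.

**What disagreed or went wrong:**
- **Fingertip height:** the open fingertips sat about 54 mm above the reported TCP, not the 13 mm stated. My first push went over the tile without touching it, so I found the true height by a light touch on the tile, which read about 13 N at most.
- **Tool tilt:** the tool leaned up to about 0.1 rad under load. This did not affect the result.
- **Tile position:** the tile sits about 13 mm to the +y side of the stand's centre, but still covers both posts.

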